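Line up the spice canisters by size on the teak board

TASK

Line up the four cream spice canisters with brown caps by size on the teak board, one standing upright in the middle of each round mark: the largest on the mark nearest the green saucer, then ever smaller, with the smallest at the far end. Do not knock any canister over, and leave the saucer and the big lidded tub at the ends of the board where they are.

Things in the scene. Friction and masses are not known exactly. Their poses are not given: they have to be found in the camera images.
- canister_xl: the largest of four alike upright cylindrical spice canisters, cream plastic with a brown ribbed twist cap: 64 mm in diameter, 125 mm high (the cap is the top 16 mm and 3 mm narrower than the body). Loose, stands on the counter (z = 0) at the start, 220 g or so. Origin: centre of its underside; z up; round, so its yaw does not matter
- canister_l: the second largest of four alike upright cylindrical spice canisters, cream plastic with a brown ribbed twist cap: 55 mm in diameter, 98 mm high (the cap is the top 16 mm and 3 mm narrower than the body). Loose, stands on the counter (z = 0) at the start, 150 g or so. Origin: centre of its underside; z up; round, so its yaw does not matter
- canister_m: the second smallest of four alike upright cylindrical spice canisters, cream plastic with a brown ribbed twist cap: 46 mm in diameter, 74 mm high (the cap is the top 16 mm and 3 mm narrower than the body). Loose, stands on the counter (z = 0) at the start, 90 g or so. Origin: centre of its underside; z up; round, so its yaw does not matter
- canister_s: the smallest of four alike upright cylindrical spice canisters, cream plastic with a brown ribbed twist cap: 38 mm in diameter, 52 mm high (the cap is the top 16 mm and 3 mm narrower than the body). Loose, stands on the counter (z = 0) at the start, 50 g or so. Origin: centre of its underside; z up; round, so its yaw does not matter
- mark_1: first of four round inlaid marks (72 mm in diameter, pale disc with a dark rim) in one straight row, 85 mm apart, along a fixed flat teak board 350 x 100 mm, 15 mm thick, lying on the counter. Origin: centre of the mark on the board's top face (z = 0.015); z up, y along the row (from mark_1 towards mark_4), x across it. Fixed; a mark is flat and has no edge to feel
- mark_2: second of four round inlaid marks (72 mm in diameter, pale disc with a dark rim) in one straight row, 85 mm apart, along a fixed flat teak board 350 x 100 mm, 15 mm thick, lying on the counter. Origin: centre of the mark on the board's top face (z = 0.015); z up, y along the row (from mark_1 towards mark_4), x across it. Fixed; a mark is flat and has no edge to feel
- mark_3: third of four round inlaid marks (72 mm in diameter, pale disc with a dark rim) in one straight row, 85 mm apart, along a fixed flat teak board 350 x 100 mm, 15 mm thick, lying on the counter. Origin: centre of the mark on the board's top face (z = 0.015); z up, y along the row (from mark_1 towards mark_4), x across it. Fixed; a mark is flat and has no edge to feel
- mark_4: last of four round inlaid marks (72 mm in diameter, pale disc with a dark rim) in one straight row, 85 mm apart, along a fixed flat teak board 350 x 100 mm, 15 mm thick, lying on the counter. Origin: centre of the mark on the board's top face (z = 0.015); z up, y along the row (from mark_1 towards mark_4), x across it. Fixed; a mark is flat and has no edge to feel
- saucer: green melamine saucer, 120 mm in diameter, 18 mm high, loose, lying upright on the counter just beyond one end of the board (its centre about 255 mm from the middle of the board, in line with it): beyond mark_1 or beyond mark_4, which changes from start to start. Origin: centre of its underside
- tub: wide pale lidded plastic container with a grey twist cap, closed, 96 mm in diameter, 92 mm high, loose, standing on the counter beyond the other end of the board from the saucer. Not one of the canisters; stays where it is. Origin: centre of its underside
There are look-alikes about, which are no part of the job. Leave any blue or pink look-alike of the canister_s alone.

How it is judged:
By the outcome, as a careful person would: the job done as asked, in the order asked, and still so for the second after the job is handed in, with the robot touching nothing.
It also fails if it takes over 120 s, if anything falls off the work surface, if the arm or the gripper's body presses on something with over 40 N, if the wrist force passes 120 N, or if a joint passes its speed limit or range.

ROBOT

A 6-joint arm with a two-finger parallel gripper is mounted at the origin on the work surface. World frame = base frame: x ahead of the robot, y to its left, z up, the work surface at z = 0. Lengths are in m, angles in rad, forces in N, time in s.
With the tool pointing down it reaches from about 0.275 to 0.75 m from the base axis. Payload 10.2 kg.
Tool frame: the origin (TCP) lies where the fingers leave the gripper's body, on its centre line; the fingertips stand 64 mm ahead of it and the grasp point (between the pads) lies 45 mm ahead of it; z points along the fingers, y is the direction in which the jaws open and shut (so a half turn about z gives the same grasp; the last joint's range is limited). The gripper opens to 88 mm and grips with 3 to 60 N. Pads are 18 mm wide; open, the fingers measure 123 mm over their backs; the gripper's body (75 mm by 187 mm) begins 45 mm behind the grasp point.
Start: joints at [-1.554, 0.313, 1.498, -0, 1.331, -0.223], TCP at [0.125, -0.51, 0.303] pointing down, gripper open.
Joint ranges: [-2.94, 2.94], [-0.97, 2.17], [0.19, 2.56], [-1.23, 4.37], [0.02, 3.11], [-2.88, 2.88]. Speed limits (rad/s): [2.39, 2.39, 3.01, 3.14, 3.14, 3.14].

INTERFACE

Orientations are given as a 3x3 rotation matrix whose columns are the frame's x, y, z axes.
In Python, from station import arm, vision gives the robot as it stands. The module is installed in compiled form; this text tells all that it offers.
- The arm moves only by the tool send_rows, never from a script. Its argument "steps" is a list of rows, each a list of 5 numbers: the finger opening in cm, from 0 to 8.81, then the shift along the tool's x, y, z in cm, then the turn about the tool's z in rad. In form: [[hand, tx, ty, tz, twist], ...]. A call has 1 to 10 rows; each row shifts and turns the commanded pose from where the row before left it, along the tool's axes as they then stand; what a row does not reach is not made up. A row lasts 1/12 s, in which the tool goes at most 41.7 mm and 7.16 degrees, less where a joint would pass 70% of its speed; a pose out of reach is approached as far as the arm can. A call with a gripper value outside its range is refused whole. The fingers move at their own pace and stop on an object; the grip force is fixed at half the most. Time passes only in rows, so rows that do not move let the fingers close. It gives the time, the measured TCP pose, the force and the opening at its end, in the units of the state.
- arm.sense(): the state, without advancing time (a new reading comes with each control period).
- vision.get_image(name): name is "scene" or "top"; returns the picture (384x512x3 uint8, red, green, blue); there is no depth.
- vision.calibration(name): a dict with "intrinsics" (3x3 intrinsics, pixels), "pose" (4x4, takes a point from camera to world coordinates). Camera axes: x right, y up, looking along -z (the intrinsics and any distortion apply to the point x, -y, -z); pixel columns grow to the right and rows downward; lengths in m; the calibration is good to about 2 mm. A picture is of the moment at which its call begins. calibration takes no time and is no camera call.
- arm.hand_in(): hands the job in, once; it reports no verdict.
Trained networks look in the newest picture that a camera, given by its name, has taken for a name from the list of things; names that differ only in an ending like _2 or _b are one class to them, and where a whole thing is asked for, a point or a joint stands for the part that bears it (a point fixed in the world has none). Each returns a list of dicts, best first, with "p" (0 to 1); they miss things now and then, are a little off and sometimes report something else, mostly with a low value. They report only what shows in the picture. A call takes as long as a camera call. They do not tell look-alikes from the thing itself.
- vision.look_for(camera, label): "centre" ([column, row] in pixels, amid what is visible of it).
- vision.landmark_of(camera, label): "centre" ([column, row] in pixels: a listed point, or the origin of a listed thing).
The state is a dict: "t": time; "q": joint angles; "joint_vel": joint speeds; "tau": joint torques, N m; "position": TCP position; "tcp_rot": TCP orientation; "force": force on the tool from outside, world axes, zero at the start; "wrist_torque": the same for the moment, N m; "opening": finger opening in m.
Only numpy, scipy, OpenCV 4.12 (cv2) and the standard library are available. Lean on these libraries where they do the work, as an engineer would, in place of code of your own. Each camera call takes 0.05 s, during which the arm holds its last target.

## Working session

There is one attempt and no reset: what is moved stays moved. The work goes in short steps, Python scripts to look and compute and a tool call to move; the robot and the scene stay as the last step left them, time stands still between calls to the robot, and variables do not carry over. Pictures are saved under pics/ and viewed, and the job is handed in when it is done.

Besides the shell and the picture viewer there is one more tool, called as name(argument=value, ...) on one line, values as JSON. send_rows: Moves the arm, as the interface text tells. Its arguments: {"type":"object","properties":{"steps":{"type":"array","items":{"type":"array","items":{"type":"number"}}}},"required":["steps"]}

```bash
mkdir -p pics; python3 - <<'E'
from station import arm, vision
import cv2
s=arm.sense();print(s['t'],s['position'],s['tcp_rot'],s['opening'])
for n in ('scene','top'):
    im=vision.get_image(n);cv2.imwrite(f'pics/{n}0.png',im[:,:,::-1])
    c=vision.calibration(n);print(n,c)
E
```

```text
0.0 [ 0.12466973 -0.50980397  0.30216313] [[ 9.71384329e-01  2.37513123e-01 -3.00381800e-05]
 [ 2.37512966e-01 -9.71383523e-01  1.28192659e-03]
 [ 2.75295796e-04 -1.25237786e-03 -9.99999178e-01]] 0.08807852369166322
scene {'intrinsics': array([[467.55039017,   0.        , 252.1720624 ],
       [  0.        , 467.55039017, 187.85955396],
       [  0.        ,   0.        ,   1.        ]]), 'pose': array([[-0.58001108, -0.49838905,  0.64435665,  1.11119128],
       [ 0.8145788 , -0.34808227,  0.46400443,  0.46182396],
       [-0.0069656 ,  0.79400698,  0.60786873,  0.66165603],
       [ 0.        ,  0.        ,  0.        ,  1.        ]])}
top {'intrinsics': array([[390.38469398,   0.        , 263.85161736],
       [  0.        , 390.38469398, 197.69431927],
       [  0.        ,   0.        ,   1.        ]]), 'pose': array([[-0.0167114 ,  0.99883701, -0.04522565,  0.43619541],
       [-0.9998279 , -0.01705818, -0.00729267, -0.0133717 ],
       [-0.00805565,  0.045096  ,  0.99895018,  0.90206531],
       [ 0.        ,  0.        ,  0.        ,  1.        ]])}
```

View pics/scene0.png

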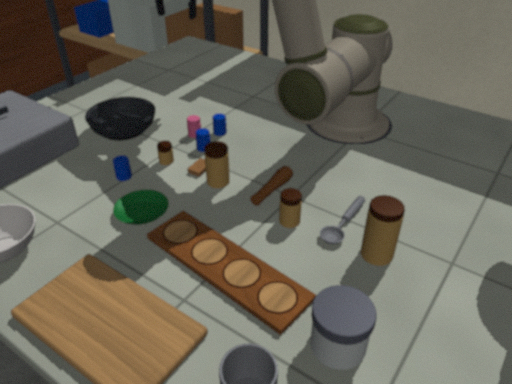

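View pics/top0.png

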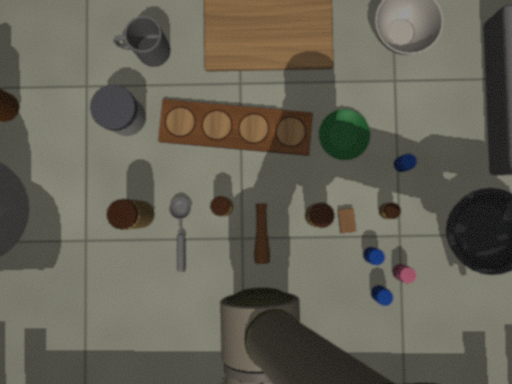

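The top view shows the saucer at (344,134), marks from (180,121) to (291,131), and caps near XL (123,213), M (221,205), L (320,214) and S (390,210). Next I'll measure them more finely.

```bash
cat > h.py <<'E'
import numpy as np, cv2
from station import arm, vision
def cal(n):
    c=vision.calibration(n); return c['intrinsics'],np.array(c['pose'])
def unproj(n,px,z):
    K,P=cal(n); d=np.array([(px[0]-K[0,2])/K[0,0],-(px[1]-K[1,2])/K[1,1],-1.])
    w=P[:3,:3]@d; o=P[:3,3]; return o+w*(z-o[2])/w[2]
def proj(n,p):
    K,P=cal(n); c=P[:3,:3].T@(np.asarray(p)-P[:3,3]); return np.array([K[0,2]+K[0,0]*c[0]/-c[2],K[1,2]-K[1,1]*c[1]/-c[2]])
def ring(n,c,r,z):
    a=np.linspace(0,2*np.pi,40,endpoint=False)
    return np.array([proj(n,[c[0]+r*np.cos(t),c[1]+r*np.sin(t),z]) for t in a])
D=dict(xl=(64,125),l=(55,98),m=(46,74),s=(38,52))
E
cat > det.py <<'E'
from h import *
for n in ('top','scene'):
    vision.get_image(n)
    for k in ['canister_'+x for x in D]+['mark_1','mark_4','saucer','tub']:
        z={'c':0,'m':.015}.get(k[0],0)
        print(n,k,[(np.round(d['centre']).tolist(),round(d['p'],2),np.round(unproj(n,d['centre'],z)[:2],3).tolist()) for d in vision.landmark_of(n,k) if d['p']>.3][:6])
E
python3 det.py
python3 - <<'E'
from h import *
im=cv2.imread('pics/top0.png')
def crop(x,y,w,h,f,o): cv2.imwrite(o,cv2.resize(im[y:y+h,x:x+w],None,fx=f,fy=f,interpolation=cv2.INTER_CUBIC))
crop(95,185,130,50,6,'pics/c1.png');crop(290,190,130,50,6,'pics/c2.png');crop(155,95,165,65,4.8,'pics/c3.png')
E
```

```text
top canister_xl [([141.0, 216.0], 0.68, [0.44, 0.277])]
top canister_l [([220.0, 205.0], 0.86, [0.462, 0.095]), ([313.0, 214.0], 0.84, [0.438, -0.119]), ([396.0, 270.0], 0.83, [0.307, -0.307]), ([400.0, 166.0], 0.83, [0.545, -0.323]), ([384.0, 214.0], 0.77, [0.434, -0.283]), ([374.0, 258.0], 0.69, [0.334, -0.257])]
top canister_m [([220.0, 205.0], 0.86, [0.462, 0.095]), ([313.0, 214.0], 0.84, [0.438, -0.119]), ([396.0, 270.0], 0.83, [0.307, -0.307]), ([400.0, 166.0], 0.83, [0.545, -0.323]), ([384.0, 214.0], 0.77, [0.434, -0.283]), ([374.0, 258.0], 0.69, [0.334, -0.257])]
top canister_s [([220.0, 205.0], 0.86, [0.462, 0.095]), ([313.0, 214.0], 0.84, [0.438, -0.119]), ([396.0, 270.0], 0.83, [0.307, -0.307]), ([400.0, 166.0], 0.83, [0.545, -0.323]), ([384.0, 214.0], 0.77, [0.434, -0.283]), ([374.0, 258.0], 0.69, [0.334, -0.257])]
top mark_1 [([178.0, 123.0], 0.75, [0.651, 0.186]), ([253.0, 129.0], 0.63, [0.634, 0.015]), ([291.0, 132.0], 0.56, [0.626, -0.073]), ([215.0, 125.0], 0.55, [0.646, 0.103])]
top mark_4 [([178.0, 123.0], 0.75, [0.651, 0.186]), ([253.0, 129.0], 0.63, [0.634, 0.015
[... 784 characters left out ...]
s [([288.0, 224.0], 0.96, [0.469, 0.091]), ([122.0, 174.0], 0.8, [0.548, -0.334]), ([221.0, 183.0], 0.77, [0.438, -0.114]), ([165.0, 162.0], 0.69, [0.448, -0.286]), ([204.0, 148.0], 0.68, [0.343, -0.244]), ([220.0, 132.0], 0.58, [0.255, -0.264])]
scene mark_1 [([277.0, 297.0], 0.85, [0.656, 0.185]), ([210.0, 254.0], 0.82, [0.642, 0.022]), ([244.0, 272.0], 0.78, [0.643, 0.103]), ([176.0, 231.0], 0.77, [0.631, -0.076])]
scene mark_4 [([277.0, 297.0], 0.85, [0.656, 0.185]), ([210.0, 254.0], 0.82, [0.642, 0.022]), ([244.0, 272.0], 0.78, [0.643, 0.103]), ([176.0, 231.0], 0.77, [0.631, -0.076])]
scene saucer [([142.0, 211.0], 0.74, [0.617, -0.193])]
scene tub [([336.0, 344.0], 0.7, [0.671, 0.31])]
```

View pics/c1.png

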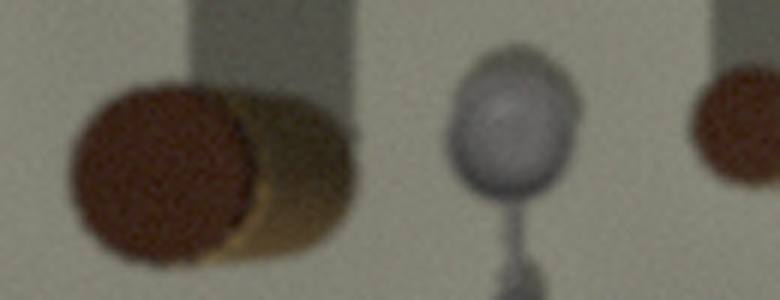

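View pics/c2.png

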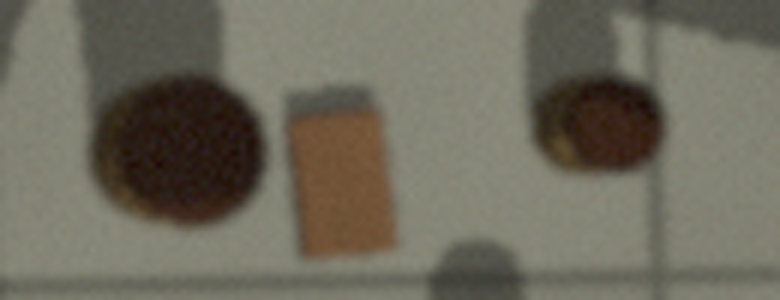

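View pics/c3.png

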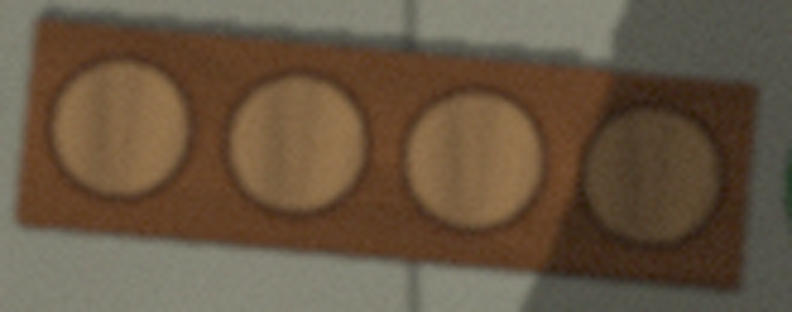

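```bash
python3 - <<'E'
from h import *
caps=dict(xl=(121.6,213.4),m=(220.9,205.3),l=(320.8,214.4),s=(392.4,209.9))
est={k:unproj('top',caps[k],D[k][1]/1000)[:2] for k in caps}
mk=[unproj('top',p,.015)[:2] for p in [(179.8,121.5),(216.7,124.6),(253.6,127.7),(290.5,130.9)]]
print({k:v.round(4).tolist() for k,v in est.items()}); print(np.round(mk,4).tolist(), [np.linalg.norm(mk[i+1]-mk[i]) for i in range(3)])
for n,boxes in (('top',[(95,180,140,60),(300,190,110,45),(155,90,165,70)]),('scene',[(260,180,150,90),(150,130,90,60),(140,205,180,120)])):
    im=cv2.imread(f'pics/{n}0.png')
    for i,(x,y,w,h) in enumerate(boxes):
        f=760//w
        c=cv2.resize(im[y:y+h,x:x+w],None,fx=f,fy=f,interpolation=cv2.INTER_CUBIC)
        def dr(r,col): cv2.polylines(c,[np.round((r-[x,y]+.5)*f-.5).astype(np.int32)],True,col,1)
        for k,e in est.items():
            r,h_=D[k][0]/2000,D[k][1]/1000
            dr(ring(n,e,r,0),(0,255,0)); dr(ring(n,e,r-.0015,h_),(255,255,0)); dr(ring(n,e,r,h_-.016),(255,0,255))
        for m in mk: dr(ring(n,m,.036,.015),(0,255,0))
        c=cv2.convertScaleAbs(c,alpha=1.6)
        cv2.imwrite(f'pics/o_{n}{i}.png',c)
def stack(a,o):
    I=[cv2.imread(x) for x in a]; W=max(i.shape[1] for i in I)
    S=np.vstack([cv2.copyMakeBorder(i,0,4,0,W-i.shape[1],0) for i in I]); print(S.shape); cv2.imwrite(o,S)
stack(['pics/o_top0.png'],'pics/a1.png')
E
```

```text
{'xl': [0.4449, 0.2766], 'm': [0.4591, 0.0841], 'l': [0.4362, -0.124], 's': [0.4434, -0.2858]}
[[0.655, 0.1834], [0.6462, 0.0986], [0.6374, 0.0139], [0.6285, -0.0705]] [np.float64(0.0852733478535112), np.float64(0.08508061256971908), np.float64(0.08490806970470952)]Traceback (most recent call last):
  File "<stdin>", line 14, in <module>
  File "h.py", line 12, in ring
    return np.array([proj(n,[c[0]+r*np.cos(t),c[1]+r*np.sin(t),z]) for t in a])
                     ~~~~^^^^^^^^^^^^^^^^^^^^^^^^^^^^^^^^^^^^^^^^^
  File "h.py", line 9, in proj
    K,P=cal(n); c=P[:3,:3].T@(np.asarray(p)-P[:3,3]); return np.array([K[0,2]+K[0,0]*c[0]/-c[2],K[1,2]-K[1,1]*c[1]/-c[2]])
        ~~~^^^
  File "h.py", line 4, in cal
    c=vision.calibration(n); return c['intrinsics'],np.array(c['pose'])
ValueError: time passes only in moves, steps and waits
```

View pics/o_top0.png

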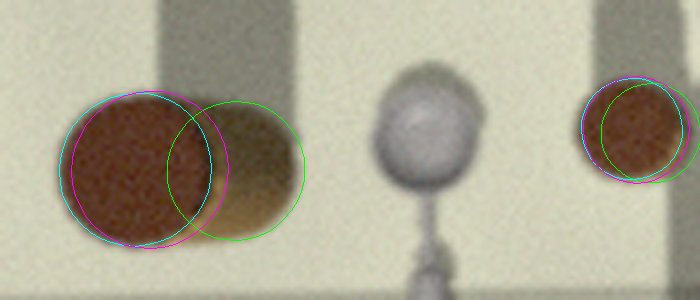

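View pics/o_top1.png

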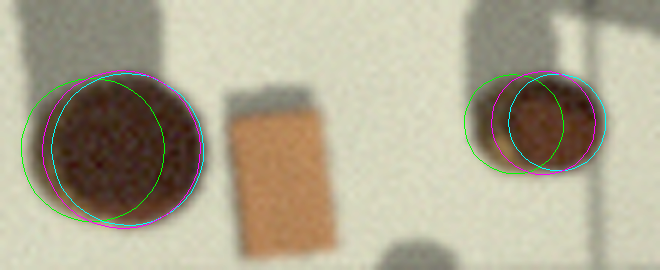

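View pics/o_scene0.png

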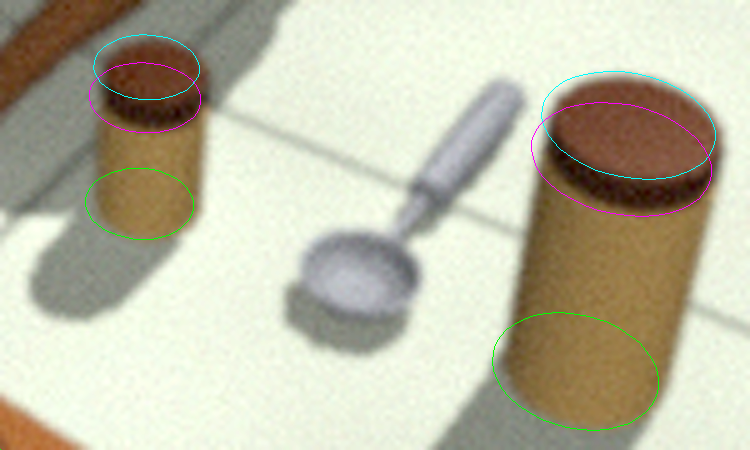

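```bash
python3 - <<'E'
from station import vision
import pickle
pickle.dump({n:vision.calibration(n) for n in('top','scene')},open('cal.pkl','wb'))
E
sed -i 's/^def cal(n):/import pickle\nC=pickle.load(open("cal.pkl","rb"))\ndef cal(n):/; s/c=vision.calibration(n); return/c=C[n]; return/' h.py
cat > ov.py <<'E'
from h import *
def overlay(est,mk,n,src,boxes,tag):
    im=cv2.imread(src)
    for i,(x,y,w,h) in enumerate(boxes):
        f=760//w
        c=cv2.resize(im[y:y+h,x:x+w],None,fx=f,fy=f,interpolation=cv2.INTER_CUBIC)
        c=cv2.convertScaleAbs(c,alpha=1.6)
        def dr(r,col): cv2.polylines(c,[np.round((r-[x,y]+.5)*f-.5).astype(np.int32)],True,col,1)
        for k,e in est.items():
            r,h_=D[k][0]/2000,D[k][1]/1000
            z=e[2] if len(e)>2 else 0
            dr(ring(n,e,r,z),(0,255,0)); dr(ring(n,e,r-.0015,z+h_),(255,255,0)); dr(ring(n,e,r,z+h_-.016),(255,0,255))
        for m in mk: dr(ring(n,m,.036,.015),(0,255,0))
        cv2.imwrite(f'pics/o_{tag}{i}.png',c)
E
python3 - <<'E'
from ov import *
est={'xl': [0.4449, 0.2766], 'm': [0.4591, 0.0841], 'l': [0.4362, -0.124], 's': [0.4434, -0.2858]}
mk=[[0.655, 0.1834], [0.6462, 0.0986], [0.6374, 0.0139], [0.6285, -0.0705]]
overlay(est,mk,'scene','pics/scene0.png',[(260,180,150,90),(150,130,90,60),(140,205,180,120)],'sc')
E
```

```text
(no output)
```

View pics/o_sc1.png

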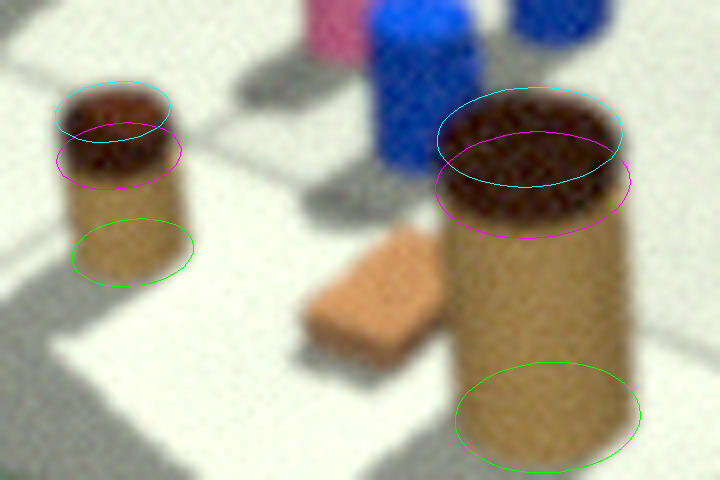

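View pics/o_sc2.png

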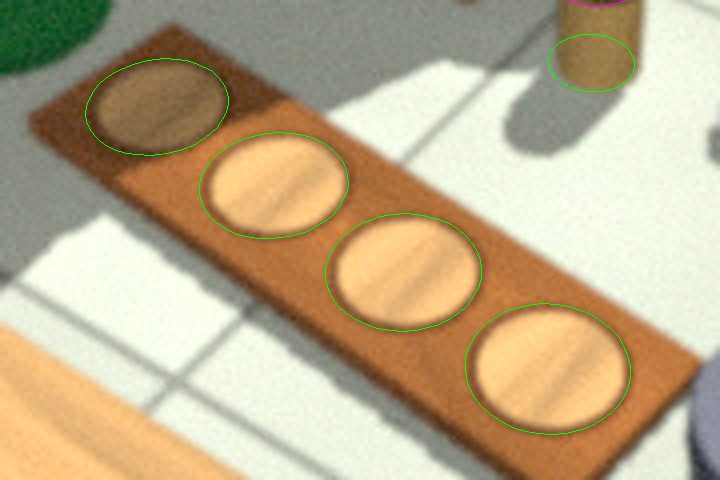

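Camera models agree to within about 3–4 mm. I'll set the jaws across the board row and keep that orientation for every canister.

```bash
cat > go.py <<'E'
# usage: go.py x y z(of grasp point) -> shifts in tool axes (cm) and twist to jaw yaw -6 deg
import sys,numpy as np
from station import arm
s=arm.sense();R=np.array(s['tcp_rot']);p=np.array(s['position'])
t=np.array([float(v) for v in sys.argv[1:4]])+[0,0,.045]
a=np.arctan2(R[1,1],R[0,1]); w=np.deg2rad(-5.96)-a; w=(w+np.pi)%(2*np.pi)-np.pi
print('t',round(s['t'],2),'pos',p.round(4),'open',round(s['opening'],4),'F',np.round(s['force'],1),'shift cm',(R.T@(t-p)*100).round(2),'twist',round(-w,3),'zaxis',R[:,2].round(4))
E

```

send_rows(steps=[[8.8, 0, 0, 0, -0.123], [8.8, 0, 0, 0, -0.123], [8.8, 0, 0, 0, -0.123], [8.8, 0, 0, 0, -0.123], [8.8, 0, 0, 0, -0.123], [8.8, 0, 0, 0, -0.123], [8.8, 0, 0, 0, -0.123], [8.8, 0, 0, 0, -0.123], [8.8, 0, 0, 0, -0.123], [8.8, 0, 0, 0, -0.12]])

```text
t: 1.83
position: [0.1247, -0.51, 0.3027]
tcp_rot: [[0.098, 0.995, -0.0], [0.995, -0.098, -0.0], [-0.0, -0.0, -1.0]]
force: [0.4, -0.6, -1.0]
opening: 0.088
```

```bash
python3 go.py 0.443 -0.287 0.15
```

```text
t 1.83 pos [ 0.1247 -0.51    0.3027] open 0.088 F [ 0.4 -0.6 -1. ] shift cm [25.3  29.5  10.77] twist 0.006 zaxis [-0. -0. -1.]
```

send_rows(steps=[[8.8, 2.5, 2.9, 0, 0], [8.8, 2.5, 2.9, 0, 0], [8.8, 2.5, 2.9, 0, 0], [8.8, 2.5, 2.9, 0, 0], [8.8, 2.5, 2.9, 0, 0], [8.8, 2.5, 2.9, 0, 0], [8.8, 2.5, 2.9, 0, 0], [8.8, 2.5, 2.9, 0, 0], [8.8, 2.5, 2.9, 0, 0], [8.8, 2.5, 2.9, 0, 0]])

```text
t: 2.67
position: [0.4404, -0.29, 0.3029]
tcp_rot: [[0.104, 0.995, 0.0], [0.995, -0.104, -0.0], [-0.0, 0.0, -1.0]]
force: [0.3, -1.5, 0.3]
opening: 0.0875
```

```bash
python3 go.py 0.443 -0.287 0.11; python3 go.py 0.443 -0.287 0.028; python3 -c "
from h import *
for n in('top','scene'): cv2.imwrite(f'pics/{n}1.png',vision.get_image(n)[:,:,::-1])"
```

```text
t 2.67 pos [ 0.4404 -0.29    0.3029] open 0.0875 F [ 0.3 -1.5  0.3] shift cm [ 0.33  0.22 14.79] twist 0.0 zaxis [ 2.e-04 -3.e-04 -1.e+00]
t 2.67 pos [ 0.4404 -0.29    0.3029] open 0.0875 F [ 0.3 -1.5  0.3] shift cm [ 0.33  0.22 22.99] twist 0.0 zaxis [ 2.e-04 -3.e-04 -1.e+00]
```

View pics/scene1.png

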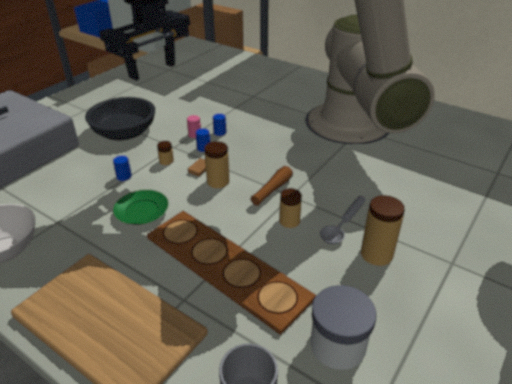

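The gripper hangs at (148,40) above canister_s (165,153), with the jaws aligned. Now I'll lower it.

send_rows(steps=[[8.8, 0.33, 0.22, 3, 0], [8.8, 0, 0, 3, 0], [8.8, 0, 0, 3, 0], [8.8, 0, 0, 3, 0], [8.8, 0, 0, 3, 0], [8.8, 0, 0, 3, 0], [8.8, 0, 0, 2.5, 0], [8.8, 0, 0, 2, 0], [8.8, 0, 0, 0.5, 0], [8.8, 0, 0, 0, 0]])

```text
t: 3.6
position: [0.4409, -0.2885, 0.0719]
tcp_rot: [[0.104, 0.995, -0.002], [0.995, -0.104, 0.002], [0.001, -0.002, -1.0]]
force: [0.0, 0.1, 0.3]
opening: 0.088
```

send_rows(steps=[[0, 0, 0, 0, 0], [0, 0, 0, 0, 0], [0, 0, 0, 0, 0], [0, 0, 0, 0, 0], [0, 0, 0, 0, 0], [0, 0, 0, 0, 0], [0, 0, 0, 0, 0], [0, 0, 0, 0, 0], [0, 0, 0, 0, 0]])

```text
t: 4.35
position: [0.4417, -0.2884, 0.0728]
tcp_rot: [[0.104, 0.995, 0.0], [0.995, -0.104, -0.0], [-0.0, 0.0, -1.0]]
force: [-0.4, -0.6, 0.9]
opening: 0.0373
```

```bash
python3 go.py 0.443 -0.287 0.028; python3 -c "
from h import *
for n in('top','scene'): cv2.imwrite(f'pics/{n}2.png',vision.get_image(n)[:,:,::-1])
im=cv2.imread('pics/scene2.png')[60:190,90:260];cv2.imwrite('pics/s2c.png',cv2.resize(im,None,fx=4,fy=4))"
```

```text
t 4.35 pos [ 0.4417 -0.2884  0.0728] open 0.0373 F [-0.4 -0.6  0.9] shift cm [ 0.15  0.12 -0.02] twist -0.0 zaxis [ 1.e-04 -1.e-04 -1.e+00]
```

View pics/s2c.png

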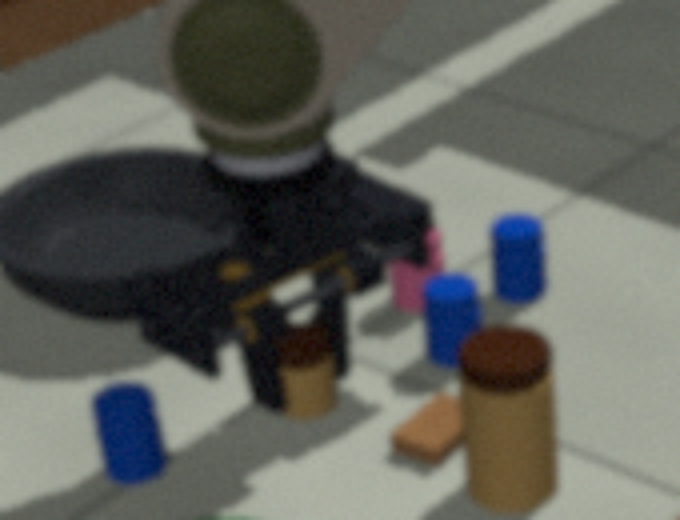

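canister_s is held (opening 37 mm). Now I'll lift it and carry it to the far mark, by the tub.

send_rows(steps=[[0, 0, 0, -1, 0], [0, 0, 0, -2, 0], [0, 0, 0, -3, 0], [0, 0, 0, -3, 0], [0, 0, 0, -3, 0], [0, 0, 0, 0, 0]])

```text
t: 4.95
position: [0.4428, -0.2895, 0.1987]
tcp_rot: [[0.104, 0.995, 0.007], [0.995, -0.104, -0.007], [-0.006, 0.007, -1.0]]
force: [0.0, -0.5, 0.1]
opening: 0.0373
```

```bash
python3 go.py 0.655 0.1834 0.15
```

```text
t 4.95 pos [ 0.4428 -0.2895  0.1987] open 0.0373 F [ 0.  -0.5  0.1] shift cm [49.24 16.2   0.19] twist 0.0 zaxis [ 0.0066 -0.0068 -1.    ]
```

send_rows(steps=[[0, 1.5, 0.5, 0, 0], [0, 3, 1, 0, 0], [0, 3, 1, 0, 0], [0, 3, 1, 0, 0], [0, 3, 1, 0, 0], [0, 3, 1, 0, 0], [0, 3, 1, 0, 0], [0, 3, 1, 0, 0], [0, 3, 1, 0, 0], [0, 3, 1, 0, 0]])

```text
t: 5.78
position: [0.5659, -0.0132, 0.1927]
tcp_rot: [[0.104, 0.995, -0.0], [0.995, -0.104, 0.0], [0.0, -0.0, -1.0]]
force: [-0.1, 0.1, -0.5]
opening: 0.0372
```

send_rows(steps=[[0, 3, 1, 0, 0], [0, 3, 1, 0, 0], [0, 3, 1, 0, 0], [0, 3, 1, 0, 0], [0, 3, 1, 0, 0], [0, 2.5, 0.8, 0, 0], [0, 1.5, 0.5, 0, 0], [0, 0, 0, 0, 0], [0, 0, 0, 0, 0]])

```text
t: 6.53
position: [0.6478, 0.1679, 0.1922]
tcp_rot: [[0.103, 0.995, -0.001], [0.995, -0.103, -0.0], [-0.0, -0.001, -1.0]]
force: [0.2, -0.6, -0.4]
opening: 0.0371
```

```bash
python3 go.py 0.655 0.1834 0.0445; python3 -c "
from h import *
for n in('top','scene'): cv2.imwrite(f'pics/{n}3.png',vision.get_image(n)[:,:,::-1])"
```

```text
t 6.53 pos [0.6478 0.1679 0.1922] open 0.0371 F [ 0.2 -0.6 -0.4] shift cm [ 1.62  0.57 10.27] twist 0.001 zaxis [-1.e-03 -4.e-04 -1.e+00]
```

View pics/scene3.png

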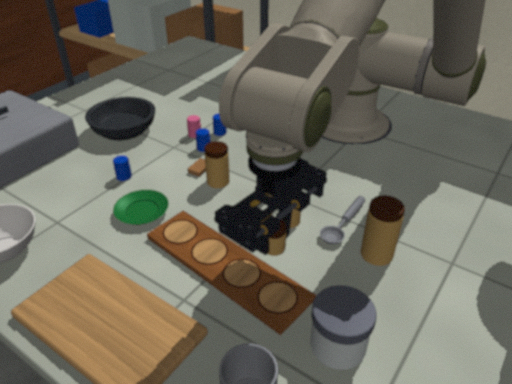

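send_rows(steps=[[0, 0.8, 0.3, 0, 0], [0, 0.8, 0.27, 0, 0], [0, 0, 0, 2, 0], [0, 0, 0, 3, 0], [0, 0, 0, 2, 0], [0, 0, 0, 1, 0], [0, 0, 0, 0, 0], [0, 0, 0, 0, 0], [0, 0, 0, 0, 0]])

```text
t: 7.38
position: [0.6562, 0.1831, 0.1145]
tcp_rot: [[0.104, 0.995, 0.003], [0.995, -0.104, 0.0], [0.001, 0.003, -1.0]]
force: [0.2, 0.3, -0.0]
opening: 0.0371
```

```bash
python3 go.py 0.655 0.1834 0.044
```

```text
t 7.38 pos [0.6562 0.1831 0.1145] open 0.0371 F [ 0.2  0.3 -0. ] shift cm [ 0.02 -0.13  2.55] twist -0.0 zaxis [ 2.8e-03  3.0e-04 -1.0e+00]
```

send_rows(steps=[[0, 0, -0.1, 1, 0], [0, 0, 0, 0.8, 0], [0, 0, 0, 0.5, 0], [0, 0, 0, 0.2, 0], [0, 0, 0, 0.05, 0], [0, 0, 0, 0, 0], [0, 0, 0, 0, 0], [0, 0, 0, 0, 0]])

```text
t: 8.05
position: [0.6543, 0.1831, 0.0878]
tcp_rot: [[0.104, 0.995, -0.001], [0.995, -0.104, -0.0], [-0.0, -0.001, -1.0]]
force: [-3.3, -0.1, 5.7]
opening: 0.037
```

```bash
python3 go.py 0.655 0.1834 0.0435
```

```text
t 8.05 pos [0.6543 0.1831 0.0878] open 0.037 F [-3.3 -0.1  5.7] shift cm [ 0.04  0.07 -0.07] twist 0.0 zaxis [-5.e-04 -0.e+00 -1.e+00]
```

send_rows(steps=[[4.5, 0, 0, 0, 0], [5.5, 0, 0, 0, 0], [7, 0, 0, 0, 0], [8.8, 0, 0, 0, 0], [8.8, 0, 0, 0, 0], [8.8, 0, 0, -1, 0], [8.8, 0, 0, -3, 0], [8.8, 0, 0, -3, 0], [8.8, 0, 0, -3, 0], [8.8, 0, 0, -3, 0]])

```text
t: 8.88
position: [0.6542, 0.1831, 0.2196]
tcp_rot: [[0.104, 0.995, 0.001], [0.995, -0.104, 0.0], [0.0, 0.001, -1.0]]
force: [0.5, 0.8, 0.4]
opening: 0.088
```

```bash
python3 go.py 0.458 0.0865 0.17
```

```text
t 8.88 pos [0.6542 0.1831 0.2196] open 0.088 F [0.5 0.8 0.4] shift cm [-11.64 -18.51   0.45] twist 0.0 zaxis [ 7.e-04  1.e-04 -1.e+00]
```

Next is M.

send_rows(steps=[[8.8, -1.6, -2.6, 0, 0], [8.8, -1.6, -2.6, 0, 0], [8.8, -1.6, -2.6, 0, 0], [8.8, -1.6, -2.6, 0, 0], [8.8, -1.6, -2.6, 0, 0], [8.8, -1.6, -2.6, 0, 0], [8.8, -1.6, -2.4, 0, 0], [8.8, 0, 0, 0, 0], [8.8, 0, 0, 0, 0]])

```text
t: 9.63
position: [0.4635, 0.09, 0.2183]
tcp_rot: [[0.105, 0.994, 0.002], [0.994, -0.105, -0.0], [0.0, 0.002, -1.0]]
force: [0.6, -0.5, -0.2]
opening: 0.0875
```

```bash
python3 go.py 0.458 0.0865 0.044; python3 -c "
from ov import *
for n in('top','scene'): cv2.imwrite(f'pics/{n}4.png',vision.get_image(n)[:,:,::-1])
mk=[[0.655, 0.1834], [0.6462, 0.0986], [0.6374, 0.0139], [0.6285, -0.0705]]
overlay({},mk,'scene','pics/scene4.png',[(230,170,150,112)],'p4')
overlay({'s':[.655,.1834,.015]},mk,'top','pics/top4.png',[(150,90,100,75)],'t4')
"
```

```text
t 9.63 pos [0.4635 0.09   0.2183] open 0.0875 F [ 0.6 -0.5 -0.2] shift cm [-0.41 -0.53 12.93] twist -0.001 zaxis [ 0.0017 -0.     -1.    ]
```

View pics/o_p40.png

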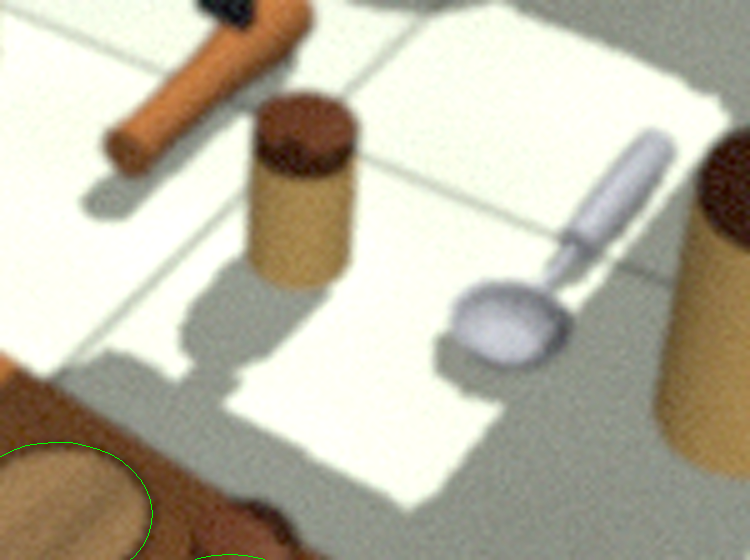

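View pics/o_t40.png

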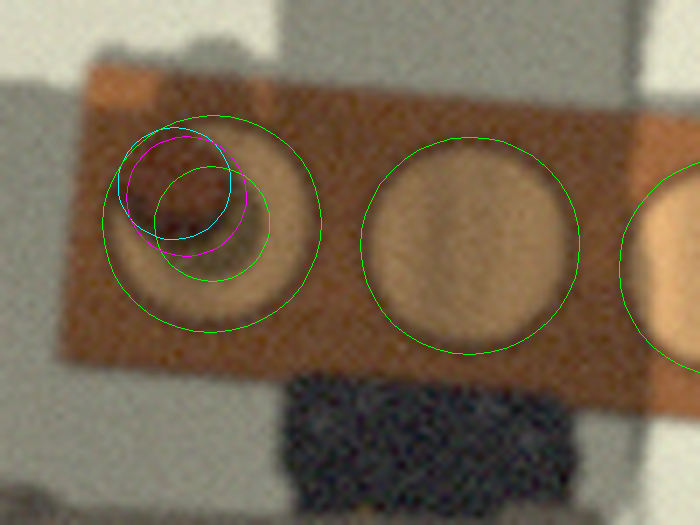

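canister_s stands upright within about 2 mm of its mark's centre. Now I'll descend on M.

send_rows(steps=[[8.8, -0.4, -0.5, 2, 0], [8.8, 0, 0, 3, 0], [8.8, 0, 0, 3, 0], [8.8, 0, 0, 2.5, 0], [8.8, 0, 0, 1.5, 0], [8.8, 0, 0, 0.9, 0], [8.8, 0, 0, 0, 0], [8.8, 0, 0, 0, 0]])

```text
t: 10.4
position: [0.459, 0.0871, 0.0885]
tcp_rot: [[0.103, 0.995, 0.0], [0.995, -0.103, 0.0], [0.0, 0.0, -1.0]]
force: [0.8, 0.2, 0.2]
opening: 0.0879
```

send_rows(steps=[[0, 0, 0, 0, 0], [0, 0, 0, 0, 0], [0, 0, 0, 0, 0], [0, 0, 0, 0, 0], [0, 0, 0, 0, 0], [0, 0, 0, 0, 0], [0, 0, 0, 0, 0], [0, 0, 0, 0, 0]])

```text
t: 11.07
position: [0.4584, 0.0869, 0.0883]
tcp_rot: [[0.104, 0.995, 0.0], [0.995, -0.104, -0.0], [0.0, 0.0, -1.0]]
force: [0.1, -0.7, 1.1]
opening: 0.045
```

send_rows(steps=[[0, 0, 0, -1, 0], [0, 0, 0, -2, 0], [0, 0, 0, -3, 0], [0, 0, 0, -3, 0], [0, 0, 0, -2, 0], [0, 0, 0, 0, 0], [0, 0, 0, 0, 0]])

```text
t: 11.65
position: [0.4583, 0.0869, 0.1989]
tcp_rot: [[0.104, 0.995, 0.002], [0.995, -0.104, -0.0], [0.0, 0.002, -1.0]]
force: [-0.8, -0.1, -2.1]
opening: 0.0451
```

```bash
python3 go.py 0.6462 0.0986 0.15
```

```text
t 11.65 pos [0.4583 0.0869 0.1989] open 0.0451 F [-0.8 -0.1 -2.1] shift cm [ 3.11 18.56  0.42] twist 0.0 zaxis [ 1.7e-03 -1.0e-04 -1.0e+00]
```

send_rows(steps=[[0, 0.2, 1.2, 0, 0], [0, 0.5, 3, 0, 0], [0, 0.5, 3, 0, 0], [0, 0.5, 3, 0, 0], [0, 0.5, 3, 0, 0], [0, 0.5, 3, 0, 0], [0, 0.3, 1.6, 0, 0], [0, 0.1, 0.6, 0, 0], [0, 0, 0, 0, 0], [0, 0, 0, 0, 0]])

```text
t: 12.48
position: [0.6436, 0.0987, 0.197]
tcp_rot: [[0.104, 0.995, -0.003], [0.995, -0.104, 0.0], [-0.0, -0.003, -1.0]]
force: [-0.6, 0.2, -1.3]
opening: 0.0452
```

```bash
python3 go.py 0.6462 0.0986 0.0583
```

```text
t 12.48 pos [0.6436 0.0987 0.197 ] open 0.0452 F [-0.6  0.2 -1.3] shift cm [0.02 0.28 9.36] twist 0.0 zaxis [-2.6e-03  1.0e-04 -1.0e+00]
```

send_rows(steps=[[0, 0, 0.1, 2, 0], [0, 0, 0, 3, 0], [0, 0, 0, 2, 0], [0, 0, 0, 1.2, 0], [0, 0, 0, 0.5, 0], [0, 0, 0, 0.3, 0], [0, 0, 0, 0, 0], [0, 0, 0, 0, 0]])

```text
t: 13.15
position: [0.6459, 0.0985, 0.1095]
tcp_rot: [[0.104, 0.995, 0.002], [0.995, -0.104, -0.0], [0.0, 0.002, -1.0]]
force: [-0.1, 0.7, -1.7]
opening: 0.0456
```

```bash
python3 go.py 0.6462 0.0986 0.0583
```

```text
t 13.15 pos [0.6459 0.0985 0.1095] open 0.0456 F [-0.1  0.7 -1.7] shift cm [0.01 0.03 0.62] twist 0.0 zaxis [ 0.0019 -0.     -1.    ]
```

send_rows(steps=[[0, 0, 0, 0.3, 0], [0, 0, 0, 0.2, 0], [0, 0, 0, 0.1, 0], [0, 0, 0, 0.05, 0], [0, 0, 0, 0, 0], [0, 0, 0, 0, 0]])

```text
t: 13.65
position: [0.6458, 0.0985, 0.1034]
tcp_rot: [[0.104, 0.995, 0.001], [0.995, -0.104, -0.0], [-0.0, 0.001, -1.0]]
force: [-4.3, -0.3, 9.4]
opening: 0.0451
```

send_rows(steps=[[5.5, 0, 0, 0, 0], [6.5, 0, 0, 0, 0], [8, 0, 0, 0, 0], [8.8, 0, 0, 0, 0], [8.8, 0, 0, 0, 0], [8.8, 0, 0, -1, 0], [8.8, 0, 0, -3, 0], [8.8, 0, 0, -3, 0], [8.8, 0, 0, -3, 0], [8.8, 0, 0, -3, 0]])

```text
t: 14.48
position: [0.6454, 0.0985, 0.2341]
tcp_rot: [[0.104, 0.995, 0.001], [0.995, -0.104, -0.0], [0.0, 0.001, -1.0]]
force: [-0.5, -0.5, -0.6]
opening: 0.0882
```

```bash
python3 go.py 0.436 -0.125 0.19
```

```text
t 14.48 pos [0.6454 0.0985 0.2341] open 0.0882 F [-0.5 -0.5 -0.6] shift cm [-24.4  -18.5   -0.11] twist 0.0 zaxis [ 6.e-04 -0.e+00 -1.e+00]
```

send_rows(steps=[[8.8, -2.4, -1.85, 0, 0], [8.8, -2.4, -1.85, 0, 0], [8.8, -2.4, -1.85, 0, 0], [8.8, -2.4, -1.85, 0, 0], [8.8, -2.4, -1.85, 0, 0], [8.8, -2.4, -1.85, 0, 0], [8.8, -2.4, -1.85, 0, 0], [8.8, -2.4, -1.85, 0, 0], [8.8, -2.6, -1.9, 0, 0], [8.8, -2.5, -1.8, 0, 0]])

```text
t: 15.32
position: [0.4352, -0.1248, 0.2325]
tcp_rot: [[0.104, 0.995, 0.001], [0.995, -0.104, -0.001], [-0.0, 0.001, -1.0]]
force: [0.4, -0.3, -0.2]
opening: 0.088
```

send_rows(steps=[[8.8, 0, 0, 0, 0], [8.8, 0, 0, 0, 0]])

```text
t: 15.48
position: [0.436, -0.1247, 0.2326]
tcp_rot: [[0.106, 0.994, 0.001], [0.994, -0.106, -0.001], [-0.0, 0.001, -1.0]]
force: [0.5, 0.2, 0.2]
opening: 0.0879
```

```bash
python3 go.py 0.436 -0.125 0.065; python3 -c "
from ov import *
for n in('top','scene'): cv2.imwrite(f'pics/{n}5.png',vision.get_image(n)[:,:,::-1])
mk=[[0.655, 0.1834], [0.6462, 0.0986], [0.6374, 0.0139], [0.6285, -0.0705]]
e={'s':[.655,.1834,.015],'m':[.6462,.0986,.015]}
overlay(e,mk,'scene','pics/scene5.png',[(200,200,150,112)],'p5')
overlay(e,mk,'top','pics/top5.png',[(150,90,100,75)],'t5')
"
```

```text
t 15.48 pos [ 0.436  -0.1247  0.2326] open 0.0879 F [0.5 0.2 0.2] shift cm [-2.000e-02 -1.000e-02  1.226e+01] twist -0.003 zaxis [ 1.1e-03 -5.0e-04 -1.0e+00]
```

View pics/o_p50.png

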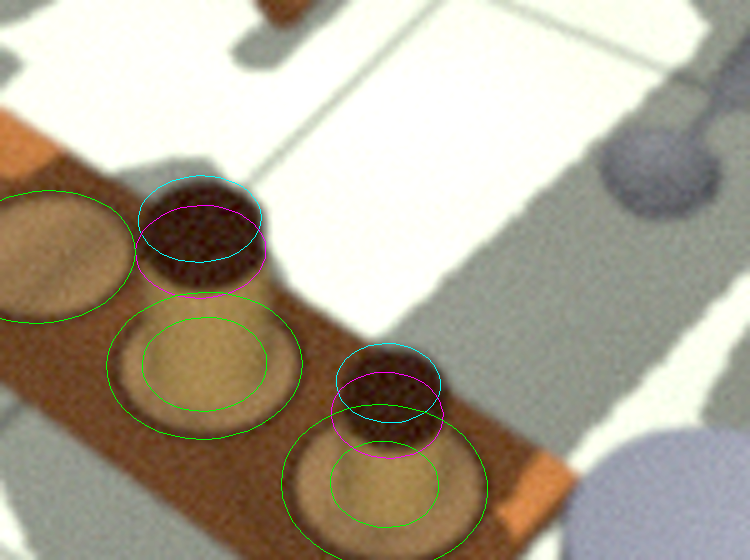

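View pics/o_t50.png

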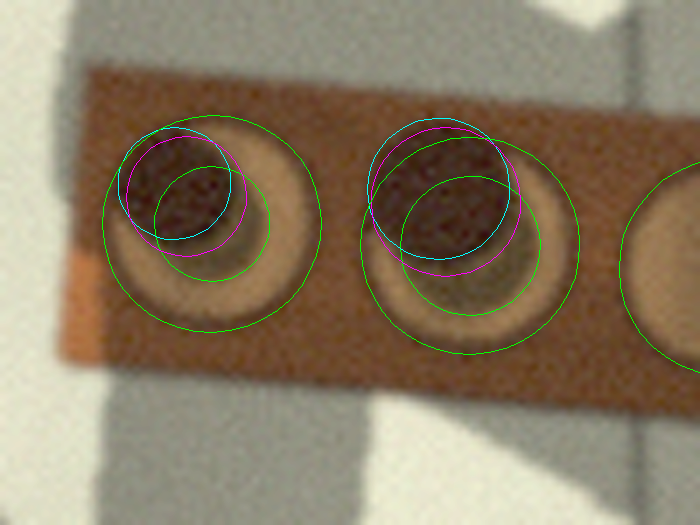

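M and S both sit centred on their marks, matching the model rings to about 1 px. Now I'll take L.

send_rows(steps=[[8.8, 0, 0, 2, 0], [8.8, 0, 0, 3, 0], [8.8, 0, 0, 3, 0], [8.8, 0, 0, 2.4, 0], [8.8, 0, 0, 1.2, 0], [8.8, 0, 0, 0.6, 0], [8.8, 0, 0, 0, 0], [8.8, 0, 0, 0, 0]])

```text
t: 16.25
position: [0.437, -0.1236, 0.1102]
tcp_rot: [[0.103, 0.995, 0.001], [0.995, -0.103, -0.0], [-0.0, 0.001, -1.0]]
force: [-0.1, -0.5, 0.5]
opening: 0.0883
```

send_rows(steps=[[0, 0, 0, 0, 0], [0, 0, 0, 0, 0], [0, 0, 0, 0, 0], [0, 0, 0, 0, 0], [0, 0, 0, 0, 0], [0, 0, 0, 0, 0], [0, 0, 0, 0, 0], [0, 0, 0, 0, 0]])

```text
t: 16.92
position: [0.4364, -0.124, 0.11]
tcp_rot: [[0.104, 0.995, 0.0], [0.995, -0.104, -0.0], [-0.0, 0.0, -1.0]]
force: [-0.4, -0.5, 3.3]
opening: 0.0545
```

send_rows(steps=[[0, 0, 0, -1, 0], [0, 0, 0, -2, 0], [0, 0, 0, -3, 0], [0, 0, 0, -3, 0], [0, 0, 0, -1, 0], [0, 0, 0, 0, 0], [0, 0, 0, 0, 0]])

```text
t: 17.5
position: [0.4361, -0.1239, 0.2093]
tcp_rot: [[0.104, 0.995, -0.0], [0.995, -0.104, 0.0], [0.0, -0.0, -1.0]]
force: [-0.3, -0.7, -1.0]
opening: 0.0544
```

```bash
python3 go.py 0.6374 0.0139 0.16
```

```text
t 17.5 pos [ 0.4361 -0.1239  0.2093] open 0.0544 F [-0.3 -0.7 -1. ] shift cm [15.79 18.59  0.43] twist 0.0 zaxis [-1.e-04  1.e-04 -1.e+00]
```

send_rows(steps=[[0, 1, 1.2, 0, 0], [0, 2, 2.4, 0, 0], [0, 2, 2.4, 0, 0], [0, 2, 2.4, 0, 0], [0, 2, 2.4, 0, 0], [0, 2, 2.4, 0, 0], [0, 2, 2.4, 0, 0], [0, 1.8, 2, 0, 0], [0, 1, 1, 0, 0], [0, 0, 0, 0, 0]])

```text
t: 18.33
position: [0.6385, 0.0157, 0.2068]
tcp_rot: [[0.102, 0.995, -0.003], [0.995, -0.102, 0.001], [0.001, -0.003, -1.0]]
force: [-0.1, 0.1, -1.4]
opening: 0.0544
```

send_rows(steps=[[0, 0, 0, 0, 0], [0, 0, 0, 0, 0]])

```text
t: 18.5
position: [0.6369, 0.0133, 0.2084]
tcp_rot: [[0.104, 0.995, -0.002], [0.995, -0.104, 0.0], [-0.0, -0.002, -1.0]]
force: [-0.2, -0.4, -0.1]
opening: 0.0544
```

```bash
python3 go.py 0.6374 0.0139 0.080
```

```text
t 18.5 pos [0.6369 0.0133 0.2084] open 0.0544 F [-0.2 -0.4 -0.1] shift cm [0.06 0.06 8.34] twist -0.0 zaxis [-2.4e-03  2.0e-04 -1.0e+00]
```

send_rows(steps=[[0, 0, 0, 2, 0], [0, 0, 0, 3, 0], [0, 0, 0, 1.5, 0], [0, 0, 0, 0.8, 0], [0, 0, 0, 0.4, 0], [0, 0, 0, 0.2, 0], [0, 0, 0, 0, 0], [0, 0, 0, 0, 0]])

```text
t: 19.17
position: [0.638, 0.0137, 0.1318]
tcp_rot: [[0.104, 0.995, 0.002], [0.995, -0.104, -0.0], [-0.0, 0.002, -1.0]]
force: [-0.3, 0.0, -0.8]
opening: 0.0545
```

```bash
python3 go.py 0.6374 0.0139 0.080
```

```text
t 19.17 pos [0.638  0.0137 0.1318] open 0.0545 F [-0.3  0.  -0.8] shift cm [ 0.02 -0.07  0.68] twist -0.0 zaxis [ 1.7e-03 -3.0e-04 -1.0e+00]
```

send_rows(steps=[[0, 0, 0, 0.3, 0], [0, 0, 0, 0.2, 0], [0, 0, 0, 0.1, 0], [0, 0, 0, 0.05, 0], [0, 0, 0, 0, 0], [0, 0, 0, 0, 0]])

```text
t: 19.67
position: [0.6378, 0.0139, 0.125]
tcp_rot: [[0.104, 0.995, 0.0], [0.995, -0.104, -0.0], [-0.0, 0.0, -1.0]]
force: [-3.3, -0.2, 6.0]
opening: 0.0543
```

send_rows(steps=[[6.5, 0, 0, 0, 0], [7.5, 0, 0, 0, 0], [8.8, 0, 0, 0, 0], [8.8, 0, 0, 0, 0], [8.8, 0, 0, 0, 0], [8.8, 0, 0, -1, 0], [8.8, 0, 0, -3, 0], [8.8, 0, 0, -3, 0], [8.8, 0, 0, -3, 0], [8.8, 0, 0, -2, 0]])

```text
t: 20.5
position: [0.6381, 0.0139, 0.2483]
tcp_rot: [[0.104, 0.995, 0.004], [0.995, -0.104, -0.001], [-0.0, 0.004, -1.0]]
force: [0.3, 0.9, 0.3]
opening: 0.0879
```

```bash
python3 go.py 0.4435 0.279 0.20
```

```text
t 20.5 pos [0.6381 0.0139 0.2483] open 0.0879 F [0.3 0.9 0.3] shift cm [ 24.35 -22.1    0.23] twist 0.0 zaxis [ 4.e-03 -6.e-04 -1.e+00]
```

send_rows(steps=[[8.8, 2.4, -2.2, 0, 0], [8.8, 2.4, -2.2, 0, 0], [8.8, 2.4, -2.2, 0, 0], [8.8, 2.4, -2.2, 0, 0], [8.8, 2.4, -2.2, 0, 0], [8.8, 2.4, -2.2, 0, 0], [8.8, 2.4, -2.2, 0, 0], [8.8, 2.4, -2.2, 0, 0], [8.8, 2.4, -2.2, 0, 0], [8.8, 2.4, -2.2, 0, 0]])

```text
t: 21.33
position: [0.4427, 0.2765, 0.2451]
tcp_rot: [[0.104, 0.995, 0.001], [0.995, -0.104, 0.0], [0.0, 0.001, -1.0]]
force: [0.2, -0.2, -0.1]
opening: 0.0877
```

send_rows(steps=[[8.8, 0, 0, 0, 0], [8.8, 0, 0, 0, 0], [8.8, 0, 0, 0, 0]])

```text
t: 21.58
position: [0.4442, 0.2751, 0.2447]
tcp_rot: [[0.104, 0.995, 0.001], [0.995, -0.104, 0.0], [0.0, 0.001, -1.0]]
force: [0.1, 0.2, 0.4]
opening: 0.0875
```

```bash
python3 go.py 0.4435 0.279 0.092; python3 -c "
from ov import *
for n in('top','scene'): cv2.imwrite(f'pics/{n}6.png',vision.get_image(n)[:,:,::-1])
mk=[[0.655, 0.1834], [0.6462, 0.0986], [0.6374, 0.0139], [0.6285, -0.0705]]
e={'s':[.655,.1834,.015],'m':[.6462,.0986,.015],'l':[.6374,.0139,.015],'xl':[.4435,.279]}
overlay(e,mk,'scene','pics/scene6.png',[(160,170,250,160)],'p6')
overlay(e,mk,'top','pics/top6.png',[(150,90,150,75)],'t6')
"
```

```text
t 21.58 pos [0.4442 0.2751 0.2447] open 0.0875 F [0.1 0.2 0.4] shift cm [ 0.38 -0.12 10.77] twist 0.0 zaxis [ 9.e-04  1.e-04 -1.e+00]
```

View pics/o_p60.png

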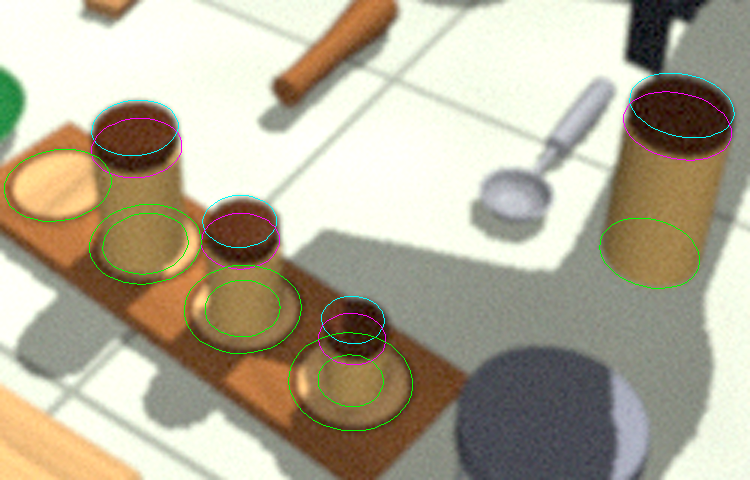

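View pics/o_t60.png

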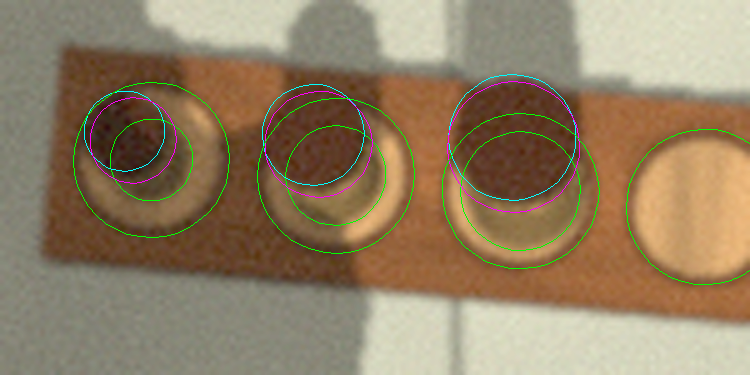

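L is centred too. XL appears about 2 mm further towards +y than estimated, so I'll shift slightly and grasp.

send_rows(steps=[[8.8, 0.5, -0.2, 1, 0], [8.8, 0, 0, 2, 0], [8.8, 0, 0, 2.5, 0], [8.8, 0, 0, 2.5, 0], [8.8, 0, 0, 1.5, 0], [8.8, 0, 0, 0.9, 0], [8.8, 0, 0, 0, 0], [8.8, 0, 0, 0, 0]])

```text
t: 22.35
position: [0.4427, 0.2805, 0.1403]
tcp_rot: [[0.104, 0.995, -0.0], [0.995, -0.104, 0.0], [0.0, -0.0, -1.0]]
force: [0.2, -0.2, 0.3]
opening: 0.0877
```

send_rows(steps=[[0, 0, 0, 0, 0], [0, 0, 0, 0, 0], [0, 0, 0, 0, 0], [0, 0, 0, 0, 0], [0, 0, 0, 0, 0], [0, 0, 0, 0, 0], [0, 0, 0, 0, 0], [0, 0, 0, 0, 0]])

```text
t: 23.02
position: [0.4428, 0.2807, 0.1409]
tcp_rot: [[0.104, 0.995, 0.002], [0.995, -0.104, 0.001], [0.001, 0.002, -1.0]]
force: [2.7, -0.5, 5.3]
opening: 0.0635
```

send_rows(steps=[[0, 0, 0, -1, 0], [0, 0, 0, -2, 0], [0, 0, 0, -3, 0], [0, 0, 0, -3, 0], [0, 0, 0, -3, 0], [0, 0, 0, -1, 0], [0, 0, 0, 0, 0], [0, 0, 0, 0, 0]])

```text
t: 23.68
position: [0.4419, 0.2805, 0.269]
tcp_rot: [[0.104, 0.995, -0.002], [0.995, -0.104, -0.001], [-0.001, -0.002, -1.0]]
force: [-0.5, -0.2, -1.8]
opening: 0.0629
```

```bash
python3 go.py 0.6285 -0.0705 0.22
```

```text
t 23.68 pos [0.4419 0.2805 0.269 ] open 0.0629 F [-0.5 -0.2 -1.8] shift cm [-32.97  22.2    0.39] twist 0.0 zaxis [-1.7e-03 -6.0e-04 -1.0e+00]
```

send_rows(steps=[[0, -1.5, 0.5, 0, 0], [0, -3, 1, 0, 0], [0, -3, 1, 0, 0], [0, -3, 1, 0, 0], [0, -3, 1, 0, 0], [0, -3, 1, 0, 0], [0, -3, 1, 0, 0], [0, -3, 1, 0, 0], [0, -3, 1, 0, 0], [0, -3, 1, 0, 0]])

```text
t: 24.52
position: [0.5067, -0.0142, 0.2678]
tcp_rot: [[0.104, 0.995, -0.004], [0.995, -0.104, 0.001], [0.001, -0.004, -1.0]]
force: [-0.3, 0.9, -1.7]
opening: 0.0632
```

send_rows(steps=[[0, -2, 2, 0, 0], [0, -1.5, 2.4, 0, 0], [0, 0, 2.5, 0, 0], [0, 0, 2.5, 0, 0], [0, 0, 1.5, 0, 0], [0, 0, 1, 0, 0], [0, 0, 0, 0, 0], [0, 0, 0, 0, 0]])

```text
t: 25.18
position: [0.6215, -0.0598, 0.2677]
tcp_rot: [[0.104, 0.995, -0.004], [0.995, -0.104, 0.001], [0.001, -0.004, -1.0]]
force: [-0.8, -0.3, -1.4]
opening: 0.0632
```

```bash
python3 go.py 0.6285 -0.0705 0.111
```

```text
t 25.18 pos [ 0.6215 -0.0598  0.2677] open 0.0632 F [-0.8 -0.3 -1.4] shift cm [-1.    0.86 11.16] twist 0.0 zaxis [-0.0041  0.0012 -1.    ]
```

send_rows(steps=[[0, -0.5, 0.4, 0, 0], [0, -0.5, 0.4, 0, 0], [0, 0, 0, 2, 0], [0, 0, 0, 3, 0], [0, 0, 0, 2, 0], [0, 0, 0, 1, 0], [0, 0, 0, 0, 0], [0, 0, 0, 0, 0], [0, 0, 0, 0, 0]])

```text
t: 25.93
position: [0.6295, -0.0709, 0.192]
tcp_rot: [[0.104, 0.995, 0.003], [0.995, -0.104, -0.001], [-0.001, 0.003, -1.0]]
force: [0.1, 0.2, -1.3]
opening: 0.0636
```

```bash
python3 go.py 0.6285 -0.0705 0.111; python3 -c "
from ov import *
for n in('top','scene'): cv2.imwrite(f'pics/{n}7.png',vision.get_image(n)[:,:,::-1])"
```

```text
t 25.93 pos [ 0.6295 -0.0709  0.192 ] open 0.0636 F [ 0.1  0.2 -1.3] shift cm [ 0.04 -0.11  3.6 ] twist -0.0 zaxis [ 2.7e-03 -8.0e-04 -1.0e+00]
```

View pics/scene7.png

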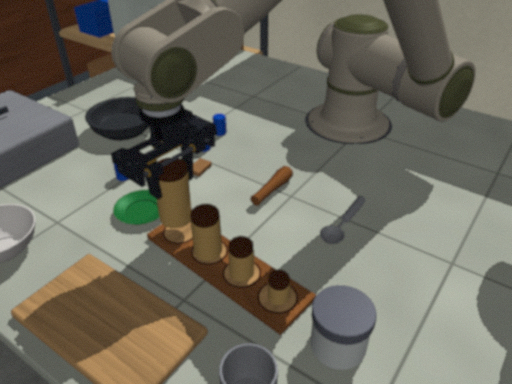

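XL hangs just above its mark at (177,232), and the other three are undisturbed. Now I'll lower it.

send_rows(steps=[[0, 0, -0.1, 1.2, 0], [0, 0, 0, 1, 0], [0, 0, 0, 0.5, 0], [0, 0, 0, 0.3, 0], [0, 0, 0, 0.1, 0], [0, 0, 0, 0, 0], [0, 0, 0, 0, 0]])

```text
t: 26.62
position: [0.6281, -0.0706, 0.1597]
tcp_rot: [[0.104, 0.995, 0.001], [0.995, -0.104, -0.0], [-0.0, 0.001, -1.0]]
force: [0.3, -0.6, -1.7]
opening: 0.0634
```

```bash
python3 go.py 0.6285 -0.0705 0.111
```

```text
t 26.62 pos [ 0.6281 -0.0706  0.1597] open 0.0634 F [ 0.3 -0.6 -1.7] shift cm [0.01 0.04 0.37] twist 0.0 zaxis [ 7.e-04 -2.e-04 -1.e+00]
```

send_rows(steps=[[0, 0, 0, 0.2, 0], [0, 0, 0, 0.1, 0], [0, 0, 0, 0.1, 0], [0, 0, 0, 0, 0], [0, 0, 0, 0, 0]])

```text
t: 27.03
position: [0.628, -0.0706, 0.1558]
tcp_rot: [[0.104, 0.995, 0.001], [0.995, -0.104, -0.0], [-0.0, 0.001, -1.0]]
force: [-1.5, -0.1, 3.9]
opening: 0.0631
```

Contact is felt, so I'll release, raise the gripper and back off.

send_rows(steps=[[7, 0, 0, 0, 0], [8, 0, 0, 0, 0], [8.8, 0, 0, 0, 0], [8.8, 0, 0, 0, 0], [8.8, 0, 0, 0, 0], [8.8, 0, 0, -1, 0], [8.8, 0, 0, -2, 0], [8.8, 0, 0, -3, 0], [8.8, 0, 0, -3, 0], [8.8, 0, 0, -2, 0]])

```text
t: 27.87
position: [0.6282, -0.0706, 0.2691]
tcp_rot: [[0.104, 0.995, 0.004], [0.995, -0.104, -0.001], [-0.001, 0.004, -1.0]]
force: [-0.3, -0.8, 0.3]
opening: 0.0883
```

send_rows(steps=[[8.8, 0, -3, 0, 0], [8.8, 0, -3, 0, 0], [8.8, 0, -3, 0, 0], [8.8, 0, -3, 0, 0], [8.8, 0, -3, 0, 0], [8.8, 0, -3, 0, 0], [8.8, 0, -3, 0, 0], [8.8, 0, -3, 0, 0], [8.8, 0, 0, 0, 0], [8.8, 0, 0, 0, 0]])

```text
t: 28.7
position: [0.3889, -0.0456, 0.2663]
tcp_rot: [[0.104, 0.995, 0.002], [0.995, -0.104, -0.001], [-0.001, 0.002, -1.0]]
force: [-0.4, -0.3, 0.5]
opening: 0.088
```

```bash
python3 -c "
from ov import *
for n in('top','scene'): cv2.imwrite(f'pics/{n}8.png',vision.get_image(n)[:,:,::-1])
mk=[[0.655, 0.1834], [0.6462, 0.0986], [0.6374, 0.0139], [0.6285, -0.0705]]
e={'s':[.655,.1834,.015],'m':[.6462,.0986,.015],'l':[.6374,.0139,.015],'xl':[.6285,-.0705,.015]}
overlay(e,mk,'scene','pics/scene8.png',[(110,150,280,200)],'p8')
overlay(e,mk,'top','pics/top8.png',[(80,80,300,110)],'t8')
for k in('saucer','tub'): print(k,[(np.round(d['centre'],1).tolist(),round(d['p'],2)) for n in('top','scene') for d in vision.landmark_of(n,k)[:1]])
"
```

```text
saucer [([341.4, 133.2], 0.87), ([142.7, 211.7], 0.87)]
tub [([129.2, 117.1], 0.82), ([337.7, 345.2], 0.63)]
```

View pics/o_p80.png

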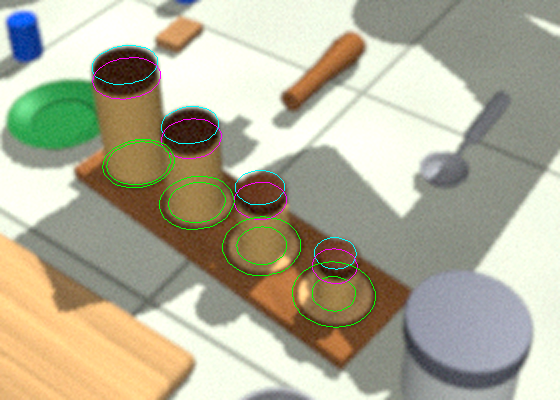

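View pics/o_t80.png

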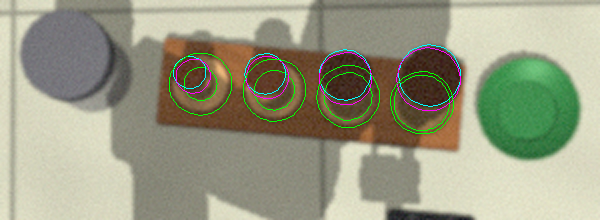

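View pics/scene8.png

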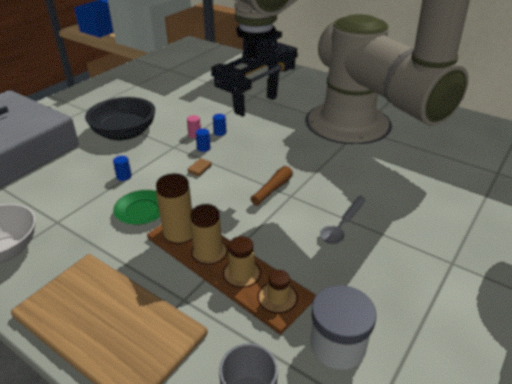

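All four stand in order, largest at (175,208) beside the saucer and smallest at (278,292) by the tub. I'll take one close look at XL and S before handing in.

```bash
python3 -c "
from ov import *
mk=[[0.655, 0.1834], [0.6462, 0.0986], [0.6374, 0.0139], [0.6285, -0.0705]]
e={'s':[.655,.1834,.015],'m':[.6462,.0986,.015],'l':[.6374,.0139,.015],'xl':[.6285,-.0705,.015]}
overlay(e,mk,'scene','pics/scene8.png',[(140,170,100,78)],'p9')
overlay({},[],'top','pics/top8.png',[(155,90,170,75)],'t9')
"
```

```text
(no output)
```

View pics/o_p90.png

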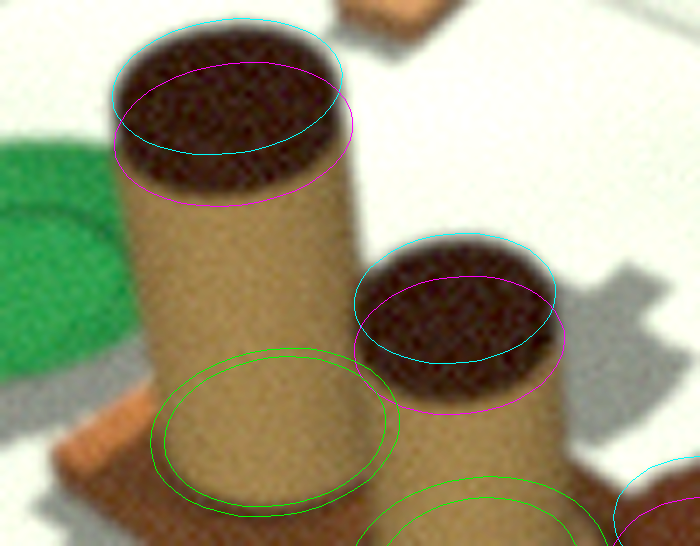

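View pics/o_t90.png

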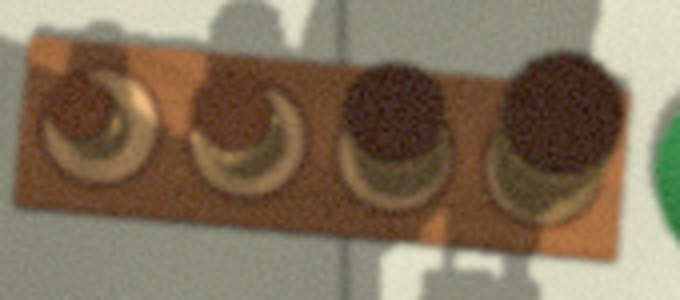

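```bash
python3 -c "
from station import arm
print(arm.hand_in())"
```

```text
the job is handed in; nothing more can be done
None
```

I placed all four canisters upright on their round marks and handed the job in at about 29 s of the 120 s allowed. The largest is on the mark next to the green saucer, then they get smaller, with the smallest on the mark beside the tub.

- **Placement:** In the final pictures from both cameras, each canister sits within about 2–3 mm of its mark's centre. That is about as fine as the camera calibration allows.
- **Forces:** The highest wrist force in any reading was about 10 N, as a canister touched the board. The gripper ended open and clear of everything.
- **Saucer and tub:** I never touched them. Most of the network's readings for them moved 1–2 px. The top camera's reading moved about 3 px for each, which I put down to scatter in the network, since nothing looks moved in the pictures.
- **Look-alikes:** I left the blue and pink ones alone.
- **Disagreement:** Before the picks, the two cameras differed by up to about 4 mm on XL and M. I used positions in between and checked each placement in later pictures.

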